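Transfer four sample jars to the microscope rack in order

ROBOT

A 6-joint arm with a two-finger parallel gripper is mounted at the origin on the work surface. World frame = base frame: x ahead of the robot, y to its left, z up, the work surface at z = 0. Lengths are in m, angles in rad, forces in N, time in s.
With the tool pointing down it reaches from about 0.25 to 0.8 m from the base axis. Payload 8.5 kg.
Tool frame: the origin (TCP) lies at the very end of the fingers, on their centre line; the grasp point (between the pads) lies 19 mm behind it; y points along the fingers, x is the direction in which the jaws open and shut, and the axes are right-handed (so a half turn about y gives the same grasp; the last joint's range is limited). The gripper opens to 85 mm and grips with 20 to 120 N. Pads are 22 mm wide; open, the fingers measure 114 mm over their backs; the gripper's body (76 mm by 85 mm) begins 54 mm behind the grasp point. The pads swing forward as they close: fully open they stand 13 mm farther back than shut.
Start: joints at [-1.24, 0.238, -0.013, 1.319, 0, 1.571], TCP at [0.171, -0.496, 0.231] pointing down, gripper open.
Joint ranges: [-2.66, 2.66], [-1.03, 1.9], [-1.14, 1.46], [-1.82, 2.27], [-1.45, 1.34], [-3.14, 3.14]. Speed limits (rad/s): [2.22, 2.22, 2.79, 3.14, 3.14, 3.14].

INTERFACE

Orientations are given as a unit quaternion [x, y, z, w].
In Python, from rig import manip gives the robot as it stands. The module is installed in compiled form; this text tells all that it offers.
- The arm moves only by the shell command python3 -m handwheel 'ROWS' [OPENING]. ROWS is a JSON object of lists of equal length, an entry for each row: "xyz": the shift along the tool's x, y, z in mm, a list of three; "spin": the turn about the tool's y in rad. A call has 1 to 5 rows; each row shifts and turns the pose as measured when the row begins, along the tool's axes as they then stand; what a row does not reach is not made up. A row lasts 1/12 s, in which the tool goes at most 41.7 mm and 7.16 degrees, less where a joint would pass 70% of its speed; a pose out of reach is approached as far as the arm can. A call with a gripper value outside its range is refused whole. OPENING is the opening in per cent of the stroke, from 0 (shut) to 100 (fully open), set as the call begins (- or left out, the last holds). The fingers move at their own pace and stop on an object; the grip force is fixed at half the most. Time passes only in rows, so rows that do not move let the fingers close. It gives the time, the measured TCP pose, the force and the opening at its end, in the units of the state.
- manip.get_state(): the state, without advancing time (a new reading comes with each control period).
- manip.read_camera(name): name is "side" or "top"; returns the picture (400x640x3 uint8, red, green, blue); there is no depth.
- manip.camera_params(name): a dict with "fx", "fy", "cx", "cy" (pixels), "origin" and "rotation" of the camera in the world. Camera axes: x right, y down, z forward; pixel columns grow to the right and rows downward; lengths in m; the calibration is good to about 2 mm. A picture is of the moment at which its call begins. camera_params takes no time and is no camera call.
- manip.finish_job(): hands the job in, once; it reports no verdict.
The state is a dict: "t": time; "joints": joint angles; "joint_vel": joint speeds; "joint_torque": joint torques, N m; "tool_pos": TCP position; "eef_rot": TCP orientation; "contact_force": force on the tool from outside, world axes, zero at the start; "moment": the same for the moment, N m; "finger_gap": finger opening in m.
Only numpy, scipy, OpenCV 4.12 (cv2) and the standard library are available. Lean on these libraries where they do the work, as an engineer would, in place of code of your own. Each camera call takes 0.05 s, during which the arm holds its last target.

TASK

Move the four sample jars from the wooden board into the white rack, one to a pocket, keeping their order as counted from the yellow end: the jar nearest the board's yellow block goes in the pocket nearest the rack's yellow block, the next jar in the next pocket, and so on. Set each jar down in the middle of its pocket, do not tip any over, and leave all four standing upright and released.

Things in the scene. Friction and masses are not known exactly. Their poses are not given: they have to be found in the camera images.
- jar_red: Sample jar with a red screw lid: upright, 70 mm tall in all; white body 36 mm in diameter, lid 38 mm in diameter covering the top 20 mm. About 80 g. Origin: centre of its underside; z up its axis (round, so its turn about z means nothing).
- jar_green: Sample jar with a green screw lid: upright, 70 mm tall in all; white body 36 mm in diameter, lid 38 mm in diameter covering the top 20 mm. About 80 g. Origin: centre of its underside; z up its axis (round, so its turn about z means nothing).
- jar_blue: Sample jar with a blue screw lid: upright, 70 mm tall in all; white body 36 mm in diameter, lid 38 mm in diameter covering the top 20 mm. About 80 g. Origin: centre of its underside; z up its axis (round, so its turn about z means nothing).
- jar_black: Sample jar with a black screw lid: upright, 70 mm tall in all; white body 36 mm in diameter, lid 38 mm in diameter covering the top 20 mm. About 80 g. Origin: centre of its underside; z up its axis (round, so its turn about z means nothing).
- pad_red: Flat round red pad, 54 mm in diameter, 4 mm thick, fixed on the wooden board (252 by 66 mm, 10 mm thick); the jar with the red lid stands on it at the start. Four pads lie in a row, 62 mm apart, colours in any order. Origin: centre of its underside, 10 mm above the table, so the jar stands 14 mm above the table. x runs along the row, y across it.
- pad_green: Flat round green pad, 54 mm in diameter, 4 mm thick, fixed on the wooden board (252 by 66 mm, 10 mm thick); the jar with the green lid stands on it at the start. Four pads lie in a row, 62 mm apart, colours in any order. Origin: centre of its underside, 10 mm above the table, so the jar stands 14 mm above the table. x runs along the row, y across it.
- pad_blue: Flat round blue pad, 54 mm in diameter, 4 mm thick, fixed on the wooden board (252 by 66 mm, 10 mm thick); the jar with the blue lid stands on it at the start. Four pads lie in a row, 62 mm apart, colours in any order. Origin: centre of its underside, 10 mm above the table, so the jar stands 14 mm above the table. x runs along the row, y across it.
- pad_black: Flat round black pad, 54 mm in diameter, 4 mm thick, fixed on the wooden board (252 by 66 mm, 10 mm thick); the jar with the black lid stands on it at the start. Four pads lie in a row, 62 mm apart, colours in any order. Origin: centre of its underside, 10 mm above the table, so the jar stands 14 mm above the table. x runs along the row, y across it.
- yellow_block: Yellow end block of the wooden board, 24 mm along the row, 66 mm across, 24 mm high, fixed; it marks the board's first end, which may be either end (a like grey block is at the other end). Origin: centre of its underside, on the table, in line with the row; pad centres lie 45, 107, 169 and 231 mm from it. x runs along the row.
- sample_rack: White fixed rack, 252 by 66 mm plus end blocks: four pockets 58 mm square inside, floors 6 mm and 4 mm thick grey walls 18 mm above the table. End blocks 24 mm long and high: yellow at the -x end, grey at +x. Origin: centre of its underside; x along the row, away from yellow, y across. Pocket centres at x = -93 (first, next to yellow), -31, +31, +93 mm, y = 0.

How it is judged:
At the end, for the whole second after the job is handed in: Each jar stands upright (within 0.1 rad) and at rest on the floor of the rack's pocket whose place from the rack's yellow end equals the place of that jar's pad from the board's yellow block, within 13 mm of the pocket's centre along and across the row (((horizontal distance between pad_red and yellow_block between 0.025 and 0.065 m and x of jar_red in the frame of sample_rack between -0.106 and -0.08 m) or (horizontal distance between pad_red and yellow_block between 0.087 and 0.127 m and x of jar_red in the frame of sample_rack between -0.044 and -0.018 m) or (horizontal distance between pad_red and yellow_block between 0.149 and 0.189 m and x of jar_red in the frame of sample_rack between 0.018 and 0.044 m) or (horizontal distance between pad_red and yellow_block between 0.211 and 0.251 m and x of jar_red in the frame of sample_rack between 0.08 and 0.106 m)) and y of jar_red in the frame of sample_rack between -0.013 and 0.013 m and z of jar_red in the frame of sample_rack between 0.002 and 0.01 m and angle between each of jar_red, jar_green, jar_blue, jar_black's own z axis and vertical below 0.1 rad and linear speed of each of jar_red, jar_green, jar_blue, jar_black below 0.02 m/s and angular speed of each of jar_red, jar_green, jar_blue, jar_black below 0.2 rad/s and ((horizontal distance between pad_green and yellow_block between 0.025 and 0.065 m and x of jar_green in the frame of sample_rack between -0.106 and -0.08 m) or (horizontal distance between pad_green and yellow_block between 0.087 and 0.127 m and x of jar_green in the frame of sample_rack between -0.044 and -0.018 m) or (horizontal distance between pad_green and yellow_block between 0.149 and 0.189 m and x of jar_green in the frame of sample_rack between 0.018 and 0.044 m) or (horizontal distance between pad_green and yellow_block between 0.211 and 0.251 m and x of jar_green in the frame of sample_rack between 0.08 and 0.106 m)) and y of jar_green in the frame of sample_rack between -0.013 and 0.013 m and z of jar_green in the frame of sample_rack between 0.002 and 0.01 m and ((horizontal distance between pad_blue and yellow_block between 0.025 and 0.065 m and x of jar_blue in the frame of sample_rack between -0.106 and -0.08 m) or (horizontal distance between pad_blue and yellow_block between 0.087 and 0.127 m and x of jar_blue in the frame of sample_rack between -0.044 and -0.018 m) or (horizontal distance between pad_blue and yellow_block between 0.149 and 0.189 m and x of jar_blue in the frame of sample_rack between 0.018 and 0.044 m) or (horizontal distance between pad_blue and yellow_block between 0.211 and 0.251 m and x of jar_blue in the frame of sample_rack between 0.08 and 0.106 m)) and y of jar_blue in the frame of sample_rack between -0.013 and 0.013 m and z of jar_blue in the frame of sample_rack between 0.002 and 0.01 m and ((horizontal distance between pad_black and yellow_block between 0.025 and 0.065 m and x of jar_black in the frame of sample_rack between -0.106 and -0.08 m) or (horizontal distance between pad_black and yellow_block between 0.087 and 0.127 m and x of jar_black in the frame of sample_rack between -0.044 and -0.018 m) or (horizontal distance between pad_black and yellow_block between 0.149 and 0.189 m and x of jar_black in the frame of sample_rack between 0.018 and 0.044 m) or (horizontal distance between pad_black and yellow_block between 0.211 and 0.251 m and x of jar_black in the frame of sample_rack between 0.08 and 0.106 m)) and y of jar_black in the frame of sample_rack between -0.013 and 0.013 m and z of jar_black in the frame of sample_rack between 0.002 and 0.01 m); the robot touches nothing.
It fails at once if a jar is tipped over (beyond 0.8 rad) (angle between any of jar_red, jar_green, jar_blue, jar_black's own z axis and vertical above 0.8 rad).
It also fails if it takes over 102 s, if anything falls off the work surface, if the arm or the gripper's body presses on something with over 40 N, if the wrist force passes 120 N, or if a joint passes its speed limit or range.

## Working session

There is one attempt and no reset: what is moved stays moved. The work goes in short steps, Python scripts to look and compute and a shell command to move; the robot and the scene stay as the last step left them, time stands still between calls to the robot, and variables do not carry over. Pictures are saved under pics/ and viewed, and the job is handed in when it is done.

```bash
mkdir -p pics; python3 - <<'E'
from rig import manip
import cv2
s=manip.get_state();print(s)
for n in("top","side"):
    print(n,manip.camera_params(n)); cv2.imwrite(f"pics/{n}0.png",manip.read_camera(n)[:,:,::-1])
E
```

```text
{'t': 0.0, 'joints': array([-1.23999080e+00,  2.38781069e-01, -1.42356642e-02,  1.31916393e+00,
        1.72193410e-05,  1.57078613e+00]), 'joint_vel': array([-0.00077263,  0.00192112,  0.00111374, -0.0012464 , -0.00027811,
       -0.00076881]), 'joint_torque': array([ 3.90822252e-04, -5.38774788e+01,  3.46442592e+01,  1.85220415e-02,
       -1.16032317e-05, -1.40214905e-05]), 'tool_pos': array([ 0.17040088, -0.49616429,  0.23068469]), 'eef_rot': array([-0.57521348,  0.41124303, -0.41045342,  0.57579215]), 'contact_force': array([ 0.02665729, -0.07947029,  0.40158399]), 'moment': array([-9.78799526e-03, -9.05918791e-05, -3.42159368e-02]), 'finger_gap': 0.08542618590812626}
top {'fx': 435.3454116871369, 'fy': 435.3454116871369, 'cx': 318.76937855826316, 'cy': 203.03294774047677, 'origin': array([ 0.39845598, -0.02940572,  1.1055647 ]), 'rotation': array([-0.70086412,  0.70940425, -0.04867298,  0.05626754])}
side {'fx': 457.5846845879238, 'fy': 457.5846845879238, 'cx': 318.7245896396857, 'cy': 208.01366193252727, 'origin': array([ 0.3402238 , -0.65704565,  0.66426769]), 'rotation': array([ 0.90467837, -0.14728319,  0.05263968, -0.39635057])}
```

View pics/top0.png

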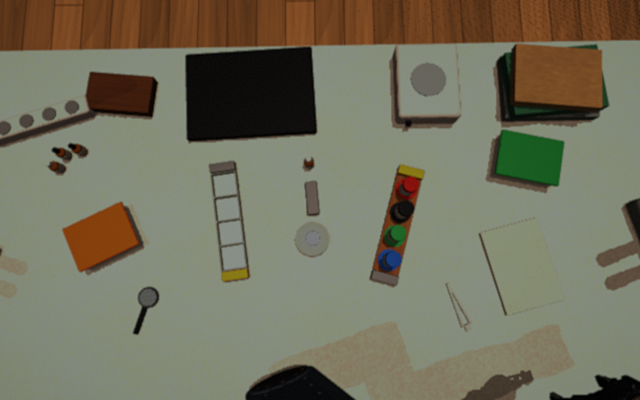

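View pics/side0.png

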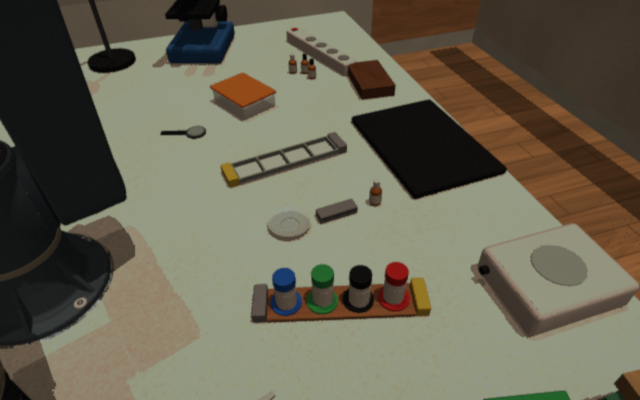

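```bash
cat > h.py <<'E'
import numpy as np,cv2
from rig import manip
from scipy.spatial.transform import Rotation as R
def ray(n,uv):
    p=manip.camera_params(n);d=R.from_quat(p["rotation"]).apply([(uv[0]-p["cx"])/p["fx"],(uv[1]-p["cy"])/p["fy"],1]);return p["origin"],d/np.linalg.norm(d)
def onz(n,uv,z):
    o,d=ray(n,uv);return o+d*(z-o[2])/d[2]
def tri(a,b):
    (o1,d1),(o2,d2)=ray("top",a),ray("side",b)
    s=np.linalg.lstsq(np.c_[d1,-d2],o2-o1,rcond=None)[0];p,q=o1+s[0]*d1,o2+s[1]*d2
    return (p+q)/2,np.linalg.norm(p-q)
E
python3 - <<'E'
from h import *
for n,(x0,y0,x1,y1) in {"top":(190,150,450,300),"side":(200,120,460,340)}.items():
    im=cv2.imread(f"pics/{n}0.png");c=cv2.resize(im[y0:y1,x0:x1],None,fx=2.7 if n=="side" else 3,fy=2.7 if n=="side" else 3,interpolation=cv2.INTER_CUBIC);cv2.imwrite(f"pics/{n}0z.png",c)
    hsv=cv2.cvtColor(im,cv2.COLOR_BGR2HSV)
    print(n)
    for k,lo,hi in[("yellow",(20,150,100),(32,255,255)),("green",(50,120,50),(75,255,255)),("blue",(100,120,50),(125,255,255)),("red",(0,200,120),(4,255,255)),("red2",(176,200,120),(180,255,255)),("black",(0,0,0),(180,255,45))]:
        m=cv2.inRange(hsv,lo,hi);N,L,st,ce=cv2.connectedComponentsWithStats(m)
        for i in range(1,N):
            if st[i,4]>25 and x0<ce[i][0]<x1 and y0<ce[i][1]<y1: print(k,st[i],ce[i].round(1))
s=manip.get_state();print(R.from_quat(s["eef_rot"]).as_matrix().round(3))
E
```

```text
top
yellow [398 165  26  14 205] [410.7 171.1]
yellow [222 269  26  12 240] [234.4 274.6]
green [385 225  21  21 283] [396.1 234.4]
blue [378 250  23  21 328] [389.6 259.4]
red [404 177  15  14 158] [410.8 183.6]
black [400 185  10  10  42] [403.4 190.1]
black [390 200  24  24 402] [401.4 211. ]
black [387 230  10  13  47] [390.3 237.3]
black [382 255   7  12  28] [384.5 261.3]
side
yellow [221 163  17  18 176] [229.  171.6]
yellow [411 278  20  32 401] [420.4 293.6]
green [312 265  21  18 313] [322.1 273.6]
green [307 292  31  22 273] [321.1 305.1]
blue [273 268  22  24 383] [284.  278.6]
blue [271 293  31  22 226] [285.8 306.4]
red [386 263  22  16 264] [396.8 270.6]
red [382 291  28  19  94] [399.2 302.5]
black [ 352  100  154   99 8441] [426.1 148.2]
black [339 147   7   6  29] [342.1 149.7]
black [317 209  40  14 148] [336.2 215.3]
black [350 266  22  24 434] [360.1 277.4]
black [312 279  15   9  64] [318.7 284.2]
black [342 289  32  24 260] [355.6 303. ]
black [253 315  13   7  62] [259.  318.6]
[[ 0.325 -0.     0.946]
 [-0.946  0.001  0.325]
 [-0.001 -1.    -0.   ]]
```

View pics/top0z.png

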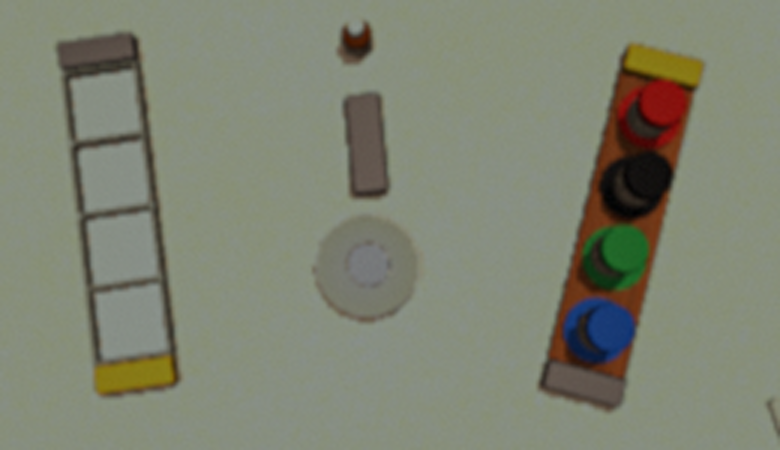

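View pics/side0z.png

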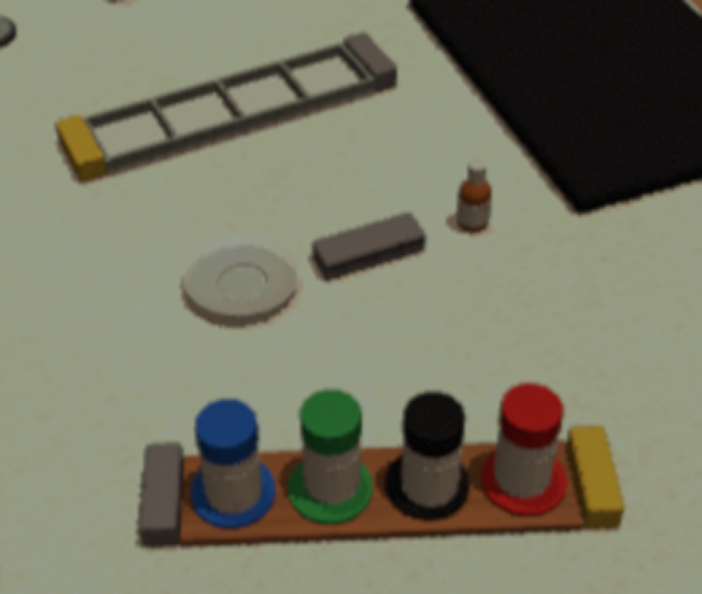

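```bash
python3 - <<'E'
from h import *
im=cv2.imread("pics/top0.png");g=cv2.cvtColor(im,cv2.COLOR_BGR2GRAY)
c=cv2.resize(g[150:300,190:270],None,fx=4,fy=4,interpolation=cv2.INTER_CUBIC)
m=(c>115).astype(np.uint8)
N,L,st,ce=cv2.connectedComponentsWithStats(m,connectivity=4)
P=[]
for i in range(1,N):
    if 3000<st[i,4]<15000:
        uv=(ce[i]+.5)/4-.5+[190,150];P.append(onz("top",uv,.012)[:2]);print(st[i],uv.round(1),P[-1].round(4))
P=np.array(P);print(np.linalg.norm(np.diff(P,axis=0),axis=1).round(4))
y1=onz("top",(234.4,274.6),.022);print("yellow rack",y1.round(4))
tops=dict(red=(664,103),black=(651,173),green=(625,250),blue=(610,327))
sd=dict(red=(531,402),black=(433,412),green=(331,409),blue=(227,419))
for k in tops:
    a=np.array(tops[k])/3+[190,150]-.33;b=np.array(sd[k])/2.7+[200,120]-.3
    print(k,onz("top",a,.084).round(4),onz("side",b,.084).round(4),[np.round(v,4) for v in tri(a,b)])
b=onz("top",(410.7,171.1),.023);print("board yellow",b.round(4),onz("side",(420.4,293.6),.02).round(4))
# pads in side
for k,uv in dict(red=(525,481),black=(427,484),green=(330,489),blue=(233,491)).items():print("pad",k,onz("side",np.array(uv)/2.7+[200,120]-.3,.014).round(4))
E
```

```text
[  94   95   94   91 6846] [224.8 184.7] [0.6128 0.2217]
[ 106  189   92   94 7057] [227.6 208.4] [0.5513 0.2134]
[ 117  283   93   97 7391] [230.4 232.4] [0.4902 0.205 ]
[ 127  379   96  100 7692] [233.3 256.9] [0.4289 0.1966]
[0.0621 0.0617 0.0619]
yellow rack [0.3852 0.1911 0.022 ]
red [ 0.5944 -0.2395  0.084 ] [ 0.5956 -0.2377  0.084 ] [array([ 0.5943, -0.2392,  0.0861]), np.float64(0.0006)]
black [ 0.5384 -0.2269  0.084 ] [ 0.5371 -0.2258  0.084 ] [array([ 0.5375, -0.2266,  0.085 ]), np.float64(0.0015)]
green [ 0.478  -0.2042  0.084 ] [ 0.4801 -0.2038  0.084 ] [array([ 0.4789, -0.2042,  0.0847]), np.float64(0.002)]
blue [ 0.4184 -0.1903  0.084 ] [ 0.4189 -0.1908  0.084 ] [array([ 0.4187, -0.1904,  0.0835]), np.float64(0.0005)]
board yellow [ 0.6394 -0.2527  0.023 ] [ 0.639 -0.255  0.02 ]
pad red [ 0.5953 -0.2448  0.014 ]
pad black [ 0.5356 -0.2268  0.014 ]
pad green [ 0.476  -0.2106  0.014 ]
pad blue [ 0.4172 -0.1921  0.014 ]
```

```bash
cat > d.py <<'E'
import sys
from h import *
J=dict(red=(.5945,-.239),black=(.5378,-.2265),green=(.4787,-.2045),blue=(.4187,-.1905))
K=dict(p1=(.4289,.1966),p2=(.4902,.205),p3=(.5513,.2134),p4=(.6128,.2217))
k=sys.argv[1];z=float(sys.argv[2]);xy=(J|K)[k]
a=(-.284 if k in J else .136)-np.pi/2
s=manip.get_state();M=R.from_quat(s["eef_rot"]).as_matrix()
sp=-(a-np.arctan2(M[1,0],M[0,0]))
d=np.array([*xy,z])-s["tool_pos"]
T=M@R.from_rotvec([0,sp,0]).as_matrix()
print("t",round(s["t"],2),"spin",sp.round(3),"now-axes",(M.T@d*1000).round(1),"after-spin axes",(T.T@d*1000).round(1),"F",s["contact_force"].round(1),"gap",round(s["finger_gap"],4),"tilt",np.round(M[:,1],3))
E
python3 d.py red .15
python3 -m handwheel '{"xyz":[[0,0,0],[0,0,0],[0,0,0],[0,0,0],[0,0,0]],"spin":[0.12,0.12,0.12,0.12,0.12]}'
python3 d.py red .15
```

```text
t 0.1 spin 0.615 now-axes [-105.4   80.9  484.6] after-spin axes [-365.6   80.9  335.1] F [-0.5  1.  -0.4] gap 0.0855 tilt [-0.     0.001 -1.   ]
t: 0.52
tool_pos: [0.17, -0.4951, 0.2288]
eef_rot: [-0.422, 0.569, -0.565, 0.424]
contact_force: [1.0, 0.3, 0.1]
finger_gap: 0.0856
t 0.52 spin -0.005 now-axes [-365.9   79.4  334.3] after-spin axes [-364.4   79.4  336. ] F [1.  0.3 0.1] gap 0.0856 tilt [-0.002  0.005 -1.   ]
```

```bash

python3 -m handwheel '{"xyz":[[-24,4,22],[-24,4,22],[-24,4,22],[-24,4,22],[-24,4,22]],"spin":[0,0,0,0,0]}' | head -2
python3 -m handwheel '{"xyz":[[-24,4,22],[-24,4,22],[-24,4,22],[-24,4,22],[-24,4,22]],"spin":[0,0,0,0,0]}' | head -2
python3 d.py red .15
```

```text
t: 0.93
tool_pos: [0.3099, -0.4127, 0.207]
t: 1.35
tool_pos: [0.4566, -0.3259, 0.1846]
t 1.35 spin -0.026 now-axes [-124.6   34.4  105.1] after-spin axes [-121.9   34.4  108.3] F [ 0.4 -0.2 -0.1] gap 0.0855 tilt [-0.006  0.007 -1.   ]
```

```bash

python3 -m handwheel '{"xyz":[[-30,8,27],[-30,8,27],[-30,8,27],[-22,8,20],[-10,4,8]],"spin":[0,0,0,-0.01,-0.01]}' | head -2
python3 d.py red .15
```

```text
t: 1.77
tool_pos: [0.6033, -0.2364, 0.1451]
t 1.77 spin -0.003 now-axes [ 5.  -4.8 -7.7] after-spin axes [ 4.9 -4.8 -7.7] F [-0.7 -1.1 -0.7] gap 0.0854 tilt [-0.007  0.008 -1.   ]
```

```bash

python3 -m handwheel '{"xyz":[[4,0,-7],[0,0,0]],"spin":[0,0]}' | head -2
python3 d.py red .045
```

```text
t: 1.93
tool_pos: [0.5968, -0.2352, 0.142]
t 1.93 spin 0.002 now-axes [ 4.9 97.   0.1] after-spin axes [ 4.9 97.   0.1] F [ 0.5 -1.  -0.2] gap 0.0855 tilt [-0.011  0.009 -1.   ]
```

```bash
python3 - <<'E'
from h import *
for n in("top","side"): cv2.imwrite(f"pics/{n}1.png",manip.read_camera(n)[:,:,::-1])
a=cv2.imread("pics/top1.png")[130:330,330:530];b=cv2.imread("pics/side1.png")[180:380,220:480]
cv2.imwrite("pics/c1.png",np.hstack([cv2.resize(a,(340,340)),cv2.resize(b,(442,340))]))
E
```

```text
(no output)
```

View pics/c1.png

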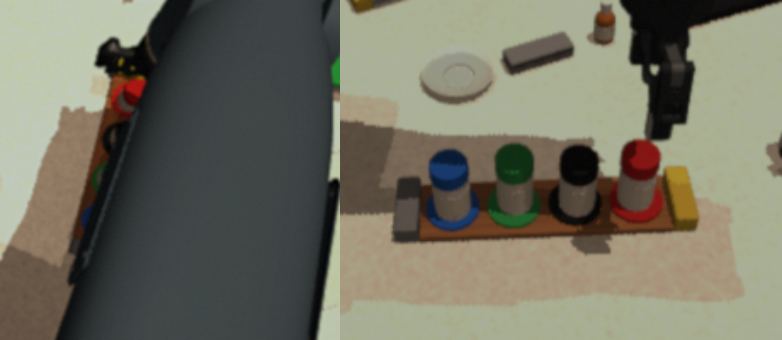

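The pictures show the open gripper above the red jar (side crop at 640,160), jaws across the row. Descending.

```bash

python3 -m handwheel '{"xyz":[[3,18,0],[2,18,0],[1,18,0],[0,14,0],[0,8,0]],"spin":[0,0,0,0,0]}' | head -2
python3 d.py red .045
```

```text
t: 2.45
tool_pos: [0.593, -0.2474, 0.0705]
t 2.45 spin -0.007 now-axes [-8.4 25.6 -0.9] after-spin axes [-8.4 25.6 -0.9] F [-0.5 -0.6 -0.1] gap 0.0854 tilt [-0.001  0.005 -1.   ]
```

```bash

python3 -m handwheel '{"xyz":[[-4,8,0],[-2,8,0],[0,5,0]],"spin":[0,0,0]}' | head -2
python3 d.py red .045
```

```text
t: 2.7
tool_pos: [0.5934, -0.2434, 0.0493]
t 2.7 spin -0.011 now-axes [-4.5  4.3 -0.2] after-spin axes [-4.5  4.3 -0.2] F [ 0.2 -0.4  0.2] gap 0.0854 tilt [ 0.     0.004 -1.   ]
```

```bash

python3 -m handwheel '{"xyz":[[-3,3,0],[-1,1,0]],"spin":[0,0]}' | head -2
python3 d.py red .045
python3 -m handwheel '{"xyz":[[0,0,0],[0,0,0],[0,0,0],[0,0,0],[0,0,0]],"spin":[0,0,0,0,0]}' 0
python3 d.py red .045
```

```text
t: 2.87
tool_pos: [0.5944, -0.2396, 0.0448]
t 2.87 spin -0.012 now-axes [-0.5 -0.2 -0.1] after-spin axes [-0.6 -0.2 -0.1] F [-0.9 -0.8 -0.5] gap 0.0856 tilt [ 0.     0.004 -1.   ]
t: 3.28
tool_pos: [0.5958, -0.2392, 0.0464]
eef_rot: [-0.42, 0.568, -0.568, 0.423]
contact_force: [0.5, -0.7, -0.2]
finger_gap: 0.0365
t 3.28 spin -0.011 now-axes [ 0.2  1.4 -1.3] after-spin axes [ 0.2  1.4 -1.3] F [ 0.5 -0.7 -0.2] gap 0.0365 tilt [ 0.002  0.003 -1.   ]
```

```bash

python3 -m handwheel '{"xyz":[[0,0,0],[0,-12,0],[0,-25,0],[0,-28,0],[0,-28,0]],"spin":[0,0,0,0,-0.05]}' 
python3 d.py p1 .15
```

```text
t: 3.7
tool_pos: [0.5914, -0.2379, 0.1351]
eef_rot: [-0.436, 0.562, -0.553, 0.434]
contact_force: [0.8, -0.1, -0.9]
finger_gap: 0.0368
t 3.7 spin -0.381 now-axes [-382.1   -9.6 -263.3] after-spin axes [-452.6   -9.6 -102.2] F [ 0.8 -0.1 -0.9] gap 0.0368 tilt [-0.01   0.008 -1.   ]
```

```bash

python3 -m handwheel '{"xyz":[[-15,-4,-10],[-25,-4,-15],[-29,-2,-14],[-30,0,-12],[-31,0,-10]],"spin":[-0.06,-0.08,-0.08,-0.08,-0.08]}' | head -2
python3 d.py p1 .15
```

```text
t: 4.12
tool_pos: [0.5446, -0.1059, 0.1531]
t 4.12 spin 0.007 now-axes [-315.9    3.7  -71.4] after-spin axes [-315.4    3.7  -73.7] F [ 1.1  0.9 -0.7] gap 0.0365 tilt [ 0.003  0.003 -1.   ]
```

```bash

python3 -m handwheel '{"xyz":[[-32,0,-7],[-33,0,-8],[-33,0,-8],[-33,0,-8],[-33,0,-8]],"spin":[0,0,0,0,0]}' | head -2
python3 d.py p1 .15
python3 -m handwheel '{"xyz":[[-33,0,-8],[-33,0,-8],[-31,0,-7],[-22,0,-5],[-10,0,-2]],"spin":[0,0,0,0,0]}' | head -2
python3 d.py p1 .10
```

```text
t: 4.53
tool_pos: [0.478, 0.0565, 0.154]
t 4.53 spin 0.011 now-axes [-145.7    4.2  -28. ] after-spin axes [-145.4    4.2  -29.6] F [ 0.3  0.  -0.8] gap 0.0365 tilt [ 0.005  0.003 -1.   ]
t: 4.95
tool_pos: [0.4322, 0.125, 0.1571]
t 4.95 spin 0.109 now-axes [-67.   61.   13.8] after-spin axes [-68.1  61.    6.5] F [ 0.  -0.  -0.7] gap 0.0361 tilt [-0.009  0.055 -0.998]
```

```bash
python3 -c "
from rig import manip;s=manip.get_state();print(s['joints'].round(3),s['joint_vel'].round(3),s['moment'].round(2),s['joint_torque'].round(1))"
```

```text
[ 0.243  0.147 -0.329  1.091  0.056  3.141] [ 0.092 -0.046 -0.038  0.     0.047  0.   ] [-0.1  -0.07 -0.02] [ -0.1 -44.6  32.9  -0.1   0.3  -0. ]
```

```bash
sed -i 's/^sp=.*/sp=-(a+np.pi-np.arctan2(M[1,0],M[0,0]));sp=(sp+np.pi)%(2*np.pi)-np.pi/; s/"t",round/"j6",s["joints"][5].round(2),"t",round/' d.py
python3 -m handwheel '{"xyz":[[0,0,0],[0,0,0],[0,0,0],[0,0,0],[0,0,0]],"spin":[-0.12,-0.12,-0.12,-0.12,-0.12]}' | head -2
python3 d.py p1 .15
python3 -m handwheel '{"xyz":[[0,0,0],[0,0,0],[0,0,0],[0,0,0],[0,0,0]],"spin":[-0.12,-0.12,-0.12,-0.12,-0.12]}' | head -2
python3 d.py p1 .15
```

```text
t: 5.37
tool_pos: [0.4328, 0.1243, 0.1578]
j6 2.52 t 5.37 spin -2.413 now-axes [-49.5  11.8  52.1] after-spin axes [71.6 11.8 -5.9] F [-0.4 -0.2 -1.7] gap 0.0368 tilt [-0.007  0.055 -0.998]
t: 5.78
tool_pos: [0.4348, 0.1217, 0.158]
j6 1.89 t 5.78 spin -1.789 now-axes [-11.9  12.   73.7] after-spin axes [74.5 12.  -4.3] F [-0.3  0.5 -1.4] gap 0.0367 tilt [-0.005  0.053 -0.999]
```

```bash

python3 -m handwheel '{"xyz":[[0,0,0],[0,0,0],[0,0,0],[0,0,0],[0,0,0]],"spin":[-0.12,-0.12,-0.12,-0.12,-0.12]}' | head -2
python3 -m handwheel '{"xyz":[[0,0,0],[0,0,0],[0,0,0],[0,0,0],[0,0,0]],"spin":[-0.12,-0.12,-0.12,-0.12,-0.12]}' | head -2
python3 -m handwheel '{"xyz":[[0,0,0],[0,0,0],[0,0,0],[0,0,0],[0,0,0]],"spin":[-0.12,-0.12,-0.12,-0.12,-0.09]}' | head -2
python3 d.py p1 .15
```

```text
t: 6.2
tool_pos: [0.4369, 0.1189, 0.1581]
t: 6.62
tool_pos: [0.439, 0.1161, 0.1583]
t: 7.03
tool_pos: [0.441, 0.1133, 0.1584]
j6 0.03 t 7.03 spin 0.057 now-axes [83.6 12.5 -3.9] after-spin axes [83.7 12.5  0.8] F [-0.1 -0.3 -1. ] gap 0.0365 tilt [-0.001  0.049 -0.999]
```

```bash

python3 -m handwheel '{"xyz":[[20,0,0],[25,0,-1],[22,0,-1],[12,0,-1],[4,0,0]],"spin":[0.02,0.02,0.017,0,0]}' | head -2
python3 d.py p1 .15
```

```text
t: 7.45
tool_pos: [0.4325, 0.1947, 0.1626]
j6 0.26 t 7.45 spin -0.004 now-axes [ 1.8 12.7  3.4] after-spin axes [ 1.8 12.7  3.4] F [-0.3 -1.1 -1.3] gap 0.0368 tilt [ 0.002  0.047 -0.999]
```

```bash
python3 d.py p1 .05
python3 -m handwheel '{"xyz":[[-1,15,1],[-1,22,1],[-1,25,1],[-1,22,0],[0,14,0]],"spin":[0,0,0,0,0]}' | head -2
python3 d.py p1 .042
```

```text
j6 0.26 t 7.45 spin -0.004 now-axes [ -2.9 112.5   4.2] after-spin axes [ -2.9 112.5   4.2] F [-0.3 -1.1 -1.3] gap 0.0368 tilt [ 0.002  0.047 -0.999]
t: 7.87
tool_pos: [0.4352, 0.1947, 0.0649]
j6 0.26 t 7.87 spin -0.004 now-axes [ 1.6 22.9  6.4] after-spin axes [ 1.6 22.9  6.4] F [-0.1 -0.3 -0.8] gap 0.0367 tilt [ 0.011  0.05  -0.999]
```

```bash

python3 -m handwheel '{"xyz":[[0,6,3],[0,6,3],[0,4,1],[0,2,0]],"spin":[0,0,0,0]}' | head -2
python3 d.py p1 .041; python3 - <<'E'
from h import *
b=manip.read_camera("side")[:,:,::-1][100:240,190:390]
cv2.imwrite("pics/c2.png",cv2.resize(b,(780,546),interpolation=cv2.INTER_CUBIC))
E
```

```text
t: 8.2
tool_pos: [0.4272, 0.1919, 0.0438]
j6 0.27 t 8.2 spin -0.007 now-axes [ 4.3  3.  -2.3] after-spin axes [ 4.3  3.  -2.3] F [-0.9 -0.8 -1.4] gap 0.0365 tilt [ 0.008  0.047 -0.999]
```

View pics/c2.png

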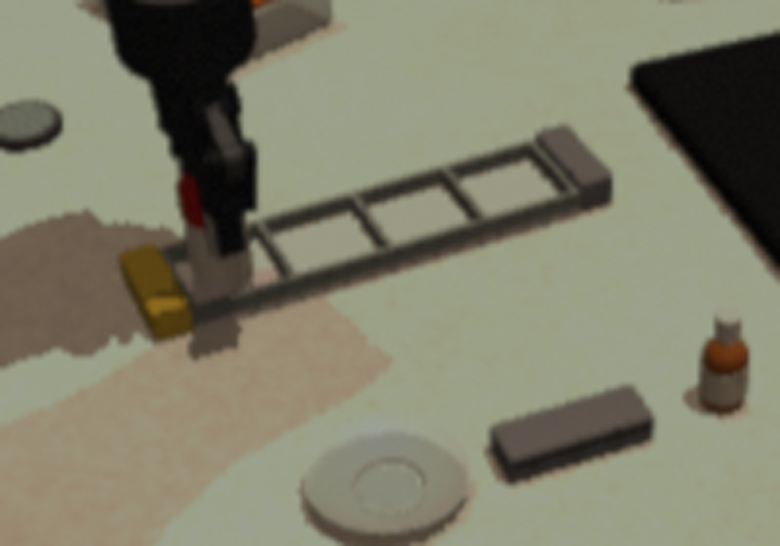

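```bash

python3 -m handwheel '{"xyz":[[3,1,-1],[1,1,0],[0,1,0]],"spin":[0,0,0]}' | sed -n '2p;4p'
python3 d.py p1 .041
```

```text
tool_pos: [0.4293, 0.197, 0.0425]
contact_force: [0.0, 0.2, -1.2]
j6 0.28 t 8.5 spin -0.007 now-axes [-0.4  1.5  0.5] after-spin axes [-0.4  1.5  0.5] F [ 0.   0.2 -1.2] gap 0.0368 tilt [ 0.011  0.048 -0.999]
```

```bash

python3 -m handwheel '{"xyz":[[-1,2,0],[0,2,0]],"spin":[0,0]}' | sed -n '2p;4p'
python3 -m handwheel '{"xyz":[[0,1,0],[0,1,0]],"spin":[0,0]}' | sed -n '2p;4p'
python3 d.py p1 .038
```

```text
tool_pos: [0.4304, 0.1968, 0.0391]
contact_force: [0.2, 0.4, -0.2]
tool_pos: [0.4318, 0.1972, 0.0386]
contact_force: [-4.4, -3.3, 20.5]
j6 0.27 t 8.83 spin -0.006 now-axes [-0.2  0.6  3. ] after-spin axes [-0.2  0.6  3. ] F [-4.4 -3.3 20.5] gap 0.037 tilt [ 0.017  0.05  -0.999]
```

```bash

python3 -m handwheel '{"xyz":[[0,-1,2],[0,0,1],[0,0,0],[0,0,0],[0,0,0]],"spin":[0,0,0,0,0]}' 100 | sed -n '2p;4,5p'
python3 d.py p1 .15
```

```text
tool_pos: [0.4293, 0.197, 0.0401]
contact_force: [-0.1, -0.4, -0.3]
finger_gap: 0.0853
j6 0.28 t 9.25 spin -0.006 now-axes [   4.9 -109.7   -2.3] after-spin axes [   4.9 -109.7   -2.3] F [-0.1 -0.4 -0.3] gap 0.0853 tilt [ 0.018  0.051 -0.999]
```

```bash

python3 -m handwheel '{"xyz":[[1,-15,0],[1,-28,0],[1,-28,0],[1,-28,0],[0,-14,0]],"spin":[0,0,0,0.05,0.1]}' | sed -n '2p;4,5p'
python3 d.py black .15
python3 - <<'E'
from h import *
b=manip.read_camera("side")[:,:,::-1][100:240,190:390]
cv2.imwrite("pics/c3.png",cv2.resize(b,(780,546),interpolation=cv2.INTER_CUBIC))
E
```

```text
tool_pos: [0.4235, 0.1939, 0.1529]
contact_force: [0.4, 0.9, -0.2]
finger_gap: 0.0855
j6 0.43 t 9.67 spin 0.262 now-axes [-417.5  -15.6 -123.5] after-spin axes [-371.2  -15.6 -227.6] F [ 0.4  0.9 -0.2] gap 0.0855 tilt [ 0.008  0.046 -0.999]
```

View pics/c3.png

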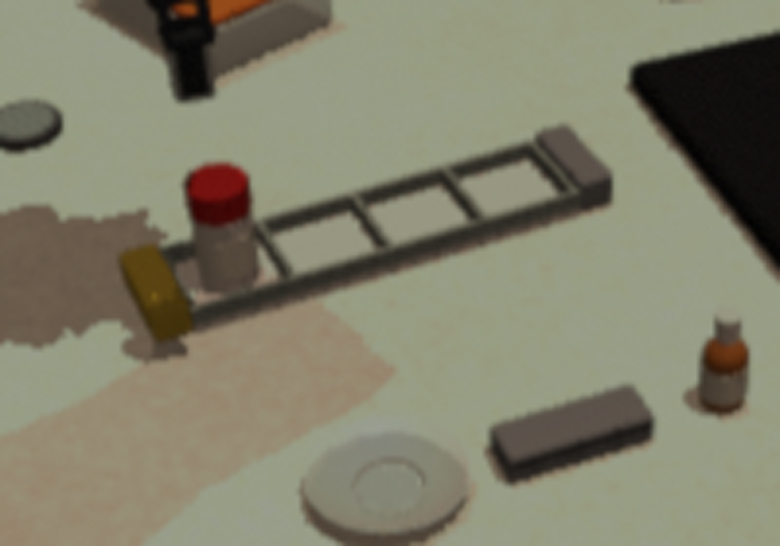

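The red jar stands upright in pocket 1 (crop around 225,230), clear of its walls. Next: black.

```bash

python3 -m handwheel '{"xyz":[[-25,-2,-9],[-36,-2,-13],[-36,-2,-15],[-36,-2,-17],[-36,-2,-19]],"spin":[0.06,0.06,0.06,0.06,0.02]}' | sed -n '2p'
python3 d.py black .15
python3 -m handwheel '{"xyz":[[-32,0,-20],[-32,0,-20],[-32,0,-20],[-32,0,-20],[-32,0,-20]],"spin":[0,0,0,0,0]}' | sed -n '2p'
python3 d.py black .15
```

```text
tool_pos: [0.4713, 0.0161, 0.1576]
j6 0.29 t 10.13 spin -0.004 now-axes [-213.8   -3.8 -132.8] after-spin axes [-214.4   -3.8 -131.8] F [ 1.3  0.2 -0.5] gap 0.0853 tilt [ 0.016  0.051 -0.999]
tool_pos: [0.5219, -0.1757, 0.147]
j6 -0.07 t 10.55 spin -0.003 now-axes [-44.   -5.3 -29.6] after-spin axes [-44.   -5.3 -29.5] F [ 0.3  0.8 -0.3] gap 0.0854 tilt [ 0.016  0.052 -0.999]
```

```bash

python3 -m handwheel '{"xyz":[[-20,0,-14],[-13,0,-9],[-6,0,-4],[-2,0,-1]],"spin":[0,0,0,0]}' | sed -n '2p'
python3 d.py black .047
```

```text
tool_pos: [0.538, -0.233, 0.1407]
j6 -0.14 t 10.88 spin -0.007 now-axes [ 1.2 93.9  1.9] after-spin axes [ 1.2 93.9  1.8] F [ 0.2  0.8 -0.2] gap 0.085 tilt [ 0.014  0.051 -0.999]
```

```bash

python3 -m handwheel '{"xyz":[[0,15,0],[0,22,0],[0,20,0],[0,14,0],[0,7,0]],"spin":[0,0,0,0,0]}' | sed -n '2p'
python3 d.py black .047
```

```text
tool_pos: [0.5392, -0.2257, 0.0611]
j6 -0.14 t 11.3 spin -0.004 now-axes [-1.9 14.   1.1] after-spin axes [-1.9 14.   1.1] F [-0.4  1.2 -0.4] gap 0.0855 tilt [ 0.016  0.052 -0.999]
```

```bash

python3 -m handwheel '{"xyz":[[-1,7,1],[-1,5,0],[0,2,0]],"spin":[0,0,0]}' | sed -n '2p'
python3 d.py black .047
python3 -m handwheel '{"xyz":[[0,0,0],[0,0,0],[0,0,0],[0,0,0],[0,0,0]],"spin":[0,0,0,0,0]}' 0 | sed -n '2p;4,5p'
python3 d.py black .047
```

```text
tool_pos: [0.5368, -0.2239, 0.0454]
j6 -0.14 t 11.55 spin -0.001 now-axes [-2.2 -1.7 -1.7] after-spin axes [-2.2 -1.7 -1.7] F [ 0.5 -0.1  0.4] gap 0.0853 tilt [ 0.014  0.053 -0.999]
tool_pos: [0.5382, -0.2243, 0.0477]
contact_force: [0.3, -0.7, -0.1]
finger_gap: 0.0366
j6 -0.14 t 11.97 spin -0.0 now-axes [-2.3  0.6 -0.3] after-spin axes [-2.3  0.6 -0.3] F [ 0.3 -0.7 -0.1] gap 0.0366 tilt [ 0.017  0.051 -0.999]
```

```bash

python3 -m handwheel '{"xyz":[[0,0,0],[0,-12,0],[1,-25,0],[1,-30,0],[1,-30,0]],"spin":[0,0,0,0,-0.05]}' | sed -n '2p;4,5p' 
python3 d.py p2 .152
```

```text
tool_pos: [0.5334, -0.2248, 0.1415]
contact_force: [0.8, -1.0, -1.2]
finger_gap: 0.0364
j6 -0.19 t 12.38 spin -0.372 now-axes [407.7  13.6 142.4] after-spin axes [431.6  13.6 -15.5] F [ 0.8 -1.  -1.2] gap 0.0364 tilt [ 0.006  0.057 -0.998]
```

```bash

python3 -m handwheel '{"xyz":[[20,-3,6],[31,-2,8],[33,-1,6],[34,0,3],[35,0,0]],"spin":[-0.07,-0.08,-0.08,-0.08,-0.06]}' | sed -n '2p'
python3 d.py p2 .152
python3 -m handwheel '{"xyz":[[34,0,-1],[34,0,-1],[34,0,-1],[34,0,-1],[34,0,-1]],"spin":[0,0,0,0,0]}' | sed -n '2p'
python3 d.py p2 .152
```

```text
tool_pos: [0.5241, -0.0734, 0.1635]
j6 -0.31 t 12.8 spin 0.006 now-axes [279.5  25.   -5.3] after-spin axes [279.6  25.   -3.5] F [ 0.3  0.7 -0.4] gap 0.0369 tilt [ 0.019  0.051 -0.999]
tool_pos: [0.5023, 0.1028, 0.1732]
j6 0.03 t 13.22 spin 0.01 now-axes [101.7  26.1  -2.1] after-spin axes [101.7  26.1  -1.1] F [ 1.1 -1.  -0.4] gap 0.0367 tilt [ 0.021  0.051 -0.998]
```

```bash

python3 -m handwheel '{"xyz":[[32,4,0],[28,4,0],[20,4,-1],[12,4,0],[4,4,0]],"spin":[0,0,0.01,0,0]}' | sed -n '2p'
python3 d.py p2 .055
```

```text
tool_pos: [0.4879, 0.2095, 0.1594]
j6 0.24 t 13.63 spin 0.005 now-axes [-10.1 104.    1.6] after-spin axes [-10.1 104.    1.6] F [-0.2 -0.2 -1.1] gap 0.0366 tilt [ 0.024  0.055 -0.998]
```

```bash

python3 -m handwheel '{"xyz":[[-3,15,0],[-3,22,0],[-3,25,0],[-2,22,0],[0,12,0]],"spin":[0,0,0,0,0]}' | sed -n '2p'
python3 d.py p2 .042
```

```text
tool_pos: [0.4939, 0.2047, 0.0622]
j6 0.23 t 14.05 spin 0.008 now-axes [-0.2 20.   4.4] after-spin axes [-0.3 20.   4.4] F [-0.3 -0.3 -1.5] gap 0.0366 tilt [ 0.031  0.057 -0.998]
```

```bash

python3 -m handwheel '{"xyz":[[-1,6,2],[-1,6,2],[0,5,1],[0,2,0]],"spin":[0,0,0,0]}' | sed -n '2p;4p'
python3 d.py p2 .039
```

```text
tool_pos: [0.4883, 0.2004, 0.0396]
contact_force: [0.5, -0.1, 12.3]
j6 0.22 t 14.38 spin 0.006 now-axes [ 4.3  0.9 -2.5] after-spin axes [ 4.3  0.9 -2.5] F [ 0.5 -0.1 12.3] gap 0.0366 tilt [ 0.027  0.055 -0.998]
```

```bash

python3 -m handwheel '{"xyz":[[1,-1,0],[1,0,0],[1,0,0],[0,0,0],[0,0,0]],"spin":[0,0,0,0,0]}' 100 | sed -n '2p;4,5p'
python3 -m handwheel '{"xyz":[[0,-15,0],[0,-26,0],[0,-28,0],[0,-28,0],[0,-14,0]],"spin":[0,0,0,0.05,0.1]}' | sed -n '2p;4,5p'
python3 d.py green .152
python3 - <<'E'
from h import *
b=manip.read_camera("side")[:,:,::-1];cv2.imwrite("pics/s4.png",b)
cv2.imwrite("pics/c4.png",cv2.resize(b[100:240,190:390],(780,546),interpolation=cv2.INTER_CUBIC))
E
```

```text
tool_pos: [0.4898, 0.2043, 0.0435]
contact_force: [0.1, 0.7, 0.4]
finger_gap: 0.085
tool_pos: [0.4839, 0.1974, 0.156]
contact_force: [1.2, 0.1, -0.1]
finger_gap: 0.0855
j6 0.37 t 15.22 spin 0.276 now-axes [-401.5  -18.1    1.5] after-spin axes [-386.7  -18.1 -108. ] F [ 1.2  0.1 -0.1] gap 0.0855 tilt [ 0.026  0.055 -0.998]
```

View pics/c4.png

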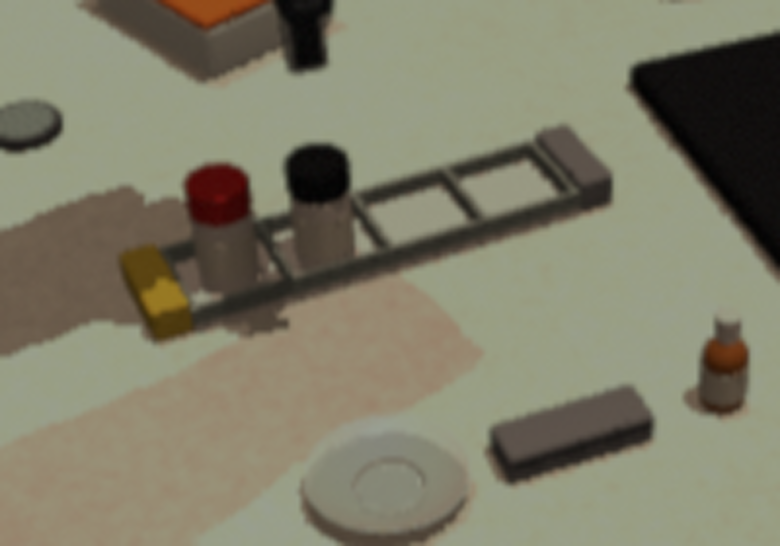

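Both jars stand upright in pockets 1 and 2 (lid tops at 218,182 and 318,162). Checking positions, then on to green.

```bash
python3 - <<'E'
from h import *
for uv,p in(((218,182),(.4289,.1966)),((318,162),(.4902,.205))):
    q=onz("side",np.array(uv)/3.9+[190,100]-.4,.076);print(q.round(4),(q[:2]-p).round(4))
E
python3 -m handwheel '{"xyz":[[-25,-2,0],[-36,-2,-3],[-36,-2,-6],[-36,-2,-9],[-36,-2,-11]],"spin":[0.06,0.06,0.06,0.06,0.02]}' | sed -n '2p'
python3 d.py green .152
python3 -m handwheel '{"xyz":[[-35,0,-10],[-35,0,-10],[-35,0,-10],[-35,0,-10],[-30,0,-8]],"spin":[0,0,0,0,0]}' | sed -n '2p'
python3 d.py green .152
```

```text
[0.432  0.1955 0.076 ] [ 0.0031 -0.0011]
[0.4906 0.1956 0.076 ] [ 0.0004 -0.0094]
tool_pos: [0.4907, 0.0266, 0.1611]
j6 0.29 t 15.68 spin 0.008 now-axes [-225.8   -5.2  -51.4] after-spin axes [-225.3   -5.2  -53.3] F [0.4 0.2 0.7] gap 0.0856 tilt [ 0.037  0.06  -0.998]
tool_pos: [0.4903, -0.1588, 0.1508]
j6 -0.08 t 16.1 spin 0.012 now-axes [-46.9  -4.4  -1.2] after-spin axes [-46.9  -4.4  -1.8] F [0.8 0.1 0.2] gap 0.0857 tilt [ 0.041  0.059 -0.997]
```

```bash
python3 - <<'E'
from h import *
b=manip.read_camera("top")[:,:,::-1];cv2.imwrite("pics/t5.png",b)
c=manip.read_camera("side")[:,:,::-1];cv2.imwrite("pics/s5.png",c)
cv2.imwrite("pics/c5.png",np.hstack([cv2.resize(b[150:290,200:300],(400,560),interpolation=cv2.INTER_CUBIC),cv2.resize(c[110:210,215:315],(400,400),interpolation=cv2.INTER_CUBIC)[:400].copy() if 0 else cv2.copyMakeBorder(cv2.resize(c[110:210,215:315],(400,400),interpolation=cv2.INTER_CUBIC),0,160,0,0,cv2.BORDER_CONSTANT)]))
E
```

```text
(no output)
```

View pics/c5.png

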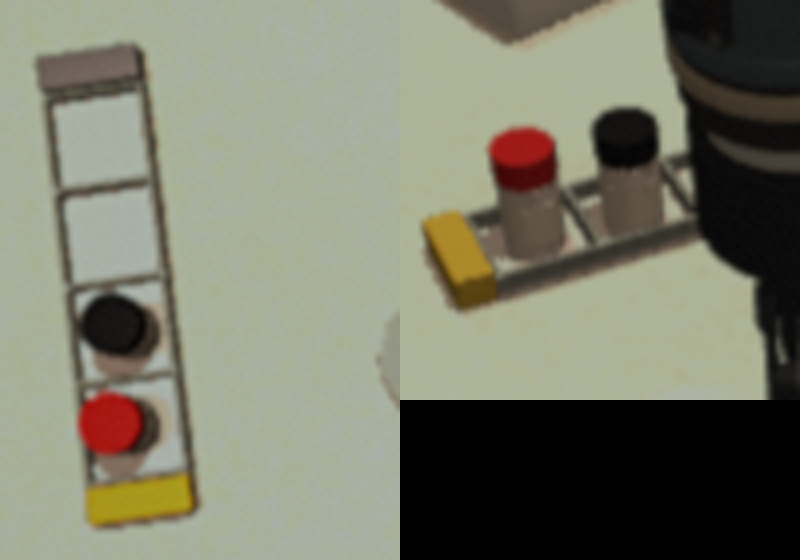

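```bash
python3 - <<'E'
from h import *
u=np.array([np.cos(.136),np.sin(.136)]);v=np.array([-u[1],u[0]])
for a,b,p in(((110,423),(122,143),(.4289,.1966)),((113,324),(224,122),(.4902,.205))):
    a=np.array(a)/4+[200,150]-.4;b=np.array(b)/4+[215,110]-.4
    for q in(onz("top",a,.076),onz("side",b,.076)):
        e=(q[:2]-p);print(q.round(4),"along",(e@u).round(4),"across",(e@v).round(4))
    print(tri(a,b))
E
```

```text
[0.4308 0.1981 0.076 ] along 0.0021 across 0.0012
[0.4318 0.1993 0.076 ] along 0.0033 across 0.0023
(array([0.43122312, 0.19780508, 0.07706467]), np.float64(0.0008419261828032634))
[0.4892 0.1975 0.076 ] along -0.002 across -0.0073
[0.4904 0.2    0.076 ] along -0.0005 across -0.005
(array([0.48943976, 0.19694242, 0.07813201]), np.float64(0.0008327253214357118))
```

```bash

python3 -m handwheel '{"xyz":[[-15,-40,0],[-12,-40,0],[-8,-40,0]],"spin":[0,0,0]}' | sed -n '2p'
python3 d.py green .152
python3 -m handwheel '{"xyz":[[-4,10,0],[0,10,0],[0,10,0],[0,10,0],[0,10,0]],"spin":[0,0,0,0,0]}' | sed -n '2p'
python3 d.py green .152
```

```text
tool_pos: [0.4712, -0.1991, 0.2596]
j6 -0.17 t 16.45 spin 0.008 now-axes [-10.7 107.2  -8.1] after-spin axes [-10.7 107.2  -8.2] F [ 1.3 -1.4 -0.1] gap 0.0856 tilt [ 0.024  0.066 -0.998]
tool_pos: [0.4759, -0.2016, 0.217]
j6 -0.17 t 16.87 spin 0.01 now-axes [-6.5 64.8 -2. ] after-spin axes [-6.4 64.8 -2.1] F [ 0.2  0.1 -0.8] gap 0.0854 tilt [ 0.04   0.059 -0.997]
```

```bash

python3 -m handwheel '{"xyz":[[-3,12,0],[-2,14,0],[0,14,-1],[0,12,0],[0,8,0]],"spin":[0,0,0,0.01,0]}' | sed -n '2p'
python3 d.py green .047
```

```text
tool_pos: [0.4762, -0.1975, 0.1483]
j6 -0.16 t 17.28 spin 0.006 now-axes [-13.1 100.7  -2.7] after-spin axes [-13.1 100.7  -2.7] F [-0.4  0.3  1.1] gap 0.0853 tilt [ 0.035  0.062 -0.997]
```

```bash

python3 -m handwheel '{"xyz":[[-4,15,-1],[-4,22,-1],[-3,22,0],[-2,17,0],[0,8,0]],"spin":[0,0,0,0,0]}' | sed -n '2p'
python3 d.py green .047
```

```text
tool_pos: [0.4765, -0.2009, 0.057]
j6 -0.17 t 17.7 spin 0.012 now-axes [-3.5  9.8 -3. ] after-spin axes [-3.5  9.8 -3. ] F [ 0.1  0.4 -0.4] gap 0.0855 tilt [ 0.034  0.064 -0.997]
```

```bash

python3 -m handwheel '{"xyz":[[-2,5,-1],[-2,3,-1],[0,1,0]],"spin":[0.01,0,0]}' | sed -n '2p'
python3 d.py green .047
python3 -m handwheel '{"xyz":[[0,0,0],[0,0,0],[0,0,0],[0,0,0],[0,0,0]],"spin":[0,0,0,0,0]}' 0 | sed -n '2p;4,5p'
python3 d.py green .047
```

```text
tool_pos: [0.4765, -0.2031, 0.0453]
j6 -0.16 t 17.95 spin 0.003 now-axes [-0.6 -1.7 -2.5] after-spin axes [-0.6 -1.7 -2.5] F [-0.  -0.2 -0.2] gap 0.0856 tilt [ 0.03   0.066 -0.997]
tool_pos: [0.4786, -0.204, 0.0481]
contact_force: [-0.1, 0.4, -0.5]
finger_gap: 0.0369
j6 -0.16 t 18.37 spin 0.004 now-axes [-0.5  1.1 -0.3] after-spin axes [-0.5  1.1 -0.3] F [-0.1  0.4 -0.5] gap 0.0369 tilt [ 0.035  0.064 -0.997]
```

```bash

python3 -m handwheel '{"xyz":[[0,0,0],[0,-12,0],[1,-25,0],[1,-30,0],[1,-30,0]],"spin":[0,0,0,0,-0.05]}' | sed -n '2p;4,5p' 
python3 d.py p3 .152
python3 -m handwheel '{"xyz":[[20,-3,11],[30,-2,15],[31,-1,13],[32,1,10],[33,2,8]],"spin":[-0.07,-0.08,-0.08,-0.08,-0.06]}' | sed -n '2p'
python3 d.py p3 .152
```

```text
tool_pos: [0.4719, -0.2053, 0.1426]
contact_force: [0.1, -0.6, -2.0]
finger_gap: 0.037
j6 -0.22 t 18.78 spin -0.367 now-axes [425.3  21.5  18.9] after-spin axes [ 403.7   21.5 -135.1] F [ 0.1 -0.6 -2. ] gap 0.037 tilt [ 0.024  0.069 -0.997]
tool_pos: [0.4284, -0.0579, 0.1615]
j6 -0.33 t 19.2 spin 0.013 now-axes [ 249.1   31.3 -160.6] after-spin axes [ 251.2   31.3 -157.3] F [ 0.4  0.7 -0.3] gap 0.0367 tilt [ 0.038  0.063 -0.997]
```

```bash

python3 -m handwheel '{"xyz":[[22,0,-14],[30,0,-20],[32,2,-21],[32,2,-21],[32,2,-21]],"spin":[0.01,0,0,0,0]}' | sed -n '2p'
python3 d.py p3 .152
```

```text
tool_pos: [0.4981, 0.1095, 0.1704]
j6 0.05 t 19.62 spin 0.004 now-axes [ 94.2  27.  -66. ] after-spin axes [ 94.5  27.  -65.6] F [ 1.8 -0.7 -1.2] gap 0.0369 tilt [ 0.038  0.063 -0.997]
```

```bash

python3 -m handwheel '{"xyz":[[29,4,-20],[24,4,-17],[18,4,-13],[10,4,-7],[4,4,-2]],"spin":[0,0,0,0,0]}' | sed -n '2p'
python3 d.py p3 .055
```

```text
tool_pos: [0.5488, 0.2149, 0.1584]
j6 0.2 t 20.03 spin 0.011 now-axes [ -8.  103.    2.9] after-spin axes [ -8.1 103.    2.8] F [-0.8 -0.9 -1.1] gap 0.037 tilt [ 0.041  0.066 -0.997]
```

```bash

python3 -m handwheel '{"xyz":[[-2,15,0],[-2,22,1],[-2,25,1],[-2,22,0],[0,12,0]],"spin":[0.01,0,0,0,0]}' | sed -n '2p'
python3 d.py p3 .042
```

```text
tool_pos: [0.5516, 0.2109, 0.0601]
j6 0.21 t 20.45 spin 0.001 now-axes [ 1.4 18.2  0.9] after-spin axes [ 1.4 18.2  0.9] F [-1.  -0.1 -0.4] gap 0.0367 tilt [ 0.044  0.066 -0.997]
```

```bash

python3 -m handwheel '{"xyz":[[1,6,1],[1,6,0],[1,4,0]],"spin":[0,0,0]}' | sed -n '2p;4p'
python3 d.py p3 .039
```

```text
tool_pos: [0.548, 0.2113, 0.041]
contact_force: [-0.5, -0.3, -1.6]
j6 0.21 t 20.7 spin -0.003 now-axes [ 1.5  2.3 -3.5] after-spin axes [ 1.5  2.3 -3.5] F [-0.5 -0.3 -1.6] gap 0.0366 tilt [ 0.039  0.064 -0.997]
```

```bash

python3 -m handwheel '{"xyz":[[2,1,-1],[1,1,-1],[1,1,0]],"spin":[0,0,0]}' | sed -n '2p;4p'
python3 d.py p3 .039
```

```text
tool_pos: [0.5501, 0.215, 0.0397]
contact_force: [-1.0, -2.6, 4.7]
j6 0.22 t 20.95 spin -0.004 now-axes [-1.8  0.7 -1. ] after-spin axes [-1.8  0.7 -1. ] F [-1.  -2.6  4.7] gap 0.0368 tilt [ 0.04   0.063 -0.997]
```

Touching down at the pocket centre; releasing.

```bash

python3 -m handwheel '{"xyz":[[0,0,0],[0,0,0],[0,0,0],[0,0,0],[0,0,0]],"spin":[0,0,0,0,0]}' 100 | sed -n '2p;4,5p'
python3 -m handwheel '{"xyz":[[0,-15,0],[0,-26,0],[0,-28,0],[0,-28,0],[0,-14,0]],"spin":[0,0,0,0.05,0.1]}' | sed -n '2p;4,5p'
python3 d.py blue .152
```

```text
tool_pos: [0.5522, 0.2166, 0.0423]
contact_force: [0.1, -0.1, 0.3]
finger_gap: 0.0856
tool_pos: [0.5442, 0.2084, 0.1527]
contact_force: [0.7, 0.6, -0.1]
finger_gap: 0.0854
j6 0.36 t 21.78 spin 0.266 now-axes [-400.3  -29.   117.5] after-spin axes [-417.1  -29.     8. ] F [ 0.7  0.6 -0.1] gap 0.0854 tilt [ 0.037  0.063 -0.997]
```

```bash

python3 -m handwheel '{"xyz":[[-25,-3,7],[-35,-3,8],[-36,-3,6],[-37,-3,3],[-37,-2,1]],"spin":[0.06,0.06,0.06,0.06,0.02]}' | sed -n '2p'
python3 d.py blue .152
python3 -m handwheel '{"xyz":[[-36,0,1],[-36,0,1],[-36,0,1],[-36,0,1],[-36,0,1]],"spin":[0,0,0,0,0]}' | sed -n '2p'
python3 d.py blue .152
```

```text
tool_pos: [0.4965, 0.045, 0.1594]
j6 0.34 t 22.2 spin -0.002 now-axes [-247.7  -12.5    7.9] after-spin axes [-247.7  -12.5    8.4] F [0.6 0.3 0. ] gap 0.0855 tilt [ 0.049  0.068 -0.996]
tool_pos: [0.4377, -0.1328, 0.1462]
j6 -0.06 t 22.62 spin -0.002 now-axes [-60.1 -10.7   1.7] after-spin axes [-60.1 -10.7   1.8] F [ 0.5 -0.6 -0.4] gap 0.0856 tilt [ 0.054  0.068 -0.996]
```

```bash

python3 -m handwheel '{"xyz":[[-26,-3,0],[-18,-2,0],[-9,0,0],[-3,0,0]],"spin":[0,0,0,0]}' | sed -n '2p'
python3 d.py blue .047
python3 - <<'E'
from h import *
b=manip.read_camera("top")[:,:,::-1];cv2.imwrite("pics/t6.png",b)
c=manip.read_camera("side")[:,:,::-1];cv2.imwrite("pics/s6.png",c)
cv2.imwrite("pics/c6.png",np.hstack([cv2.resize(b[150:290,200:300],(400,560),interpolation=cv2.INTER_CUBIC),cv2.copyMakeBorder(cv2.resize(c[110:210,215:315],(400,400),interpolation=cv2.INTER_CUBIC),0,160,0,0,cv2.BORDER_CONSTANT)]))
E
```

```text
tool_pos: [0.4182, -0.1943, 0.1467]
j6 -0.2 t 22.95 spin -0.008 now-axes [-4.1 99.6  3.9] after-spin axes [-4.  99.6  4. ] F [ 1.2  1.  -1.1] gap 0.0853 tilt [ 0.054  0.066 -0.996]
```

View pics/c6.png

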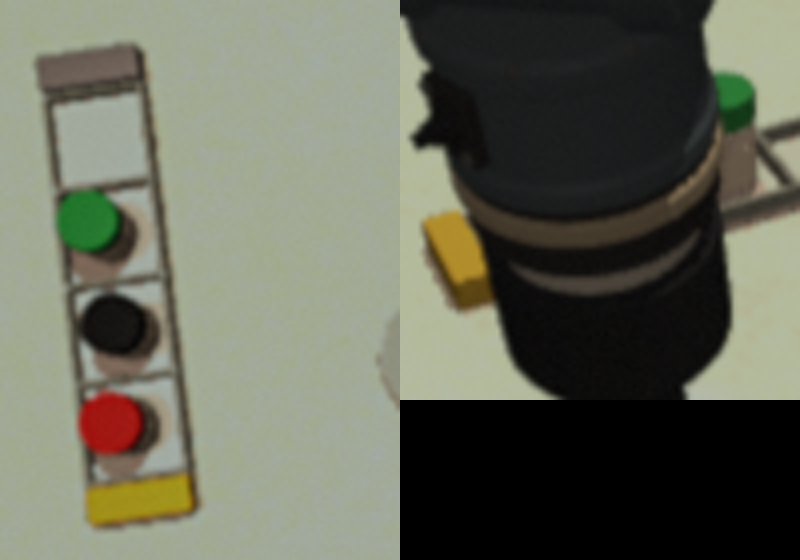

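Red, black and green stand in pockets 1–3 (lids at 110,423; 113,324; 89,221). Picking blue.

```bash
python3 - <<'E'
from h import *
q=onz("top",np.array((89,221))/4+[200,150]-.4,.076);print("green",q.round(4),q[:2]-(.5513,.2134))
E
python3 -m handwheel '{"xyz":[[-2,15,1],[-2,22,1],[-1,22,1],[0,17,0],[0,8,0]],"spin":[0,0,0,0,0]}' | sed -n '2p'
python3 d.py blue .047
```

```text
green [0.5512 0.2131 0.076 ] [-8.78023542e-05 -3.06487185e-04]
tool_pos: [0.4234, -0.1869, 0.0623]
j6 -0.19 t 23.47 spin -0.0 now-axes [-6.  14.7  4.1] after-spin axes [-6.  14.7  4.1] F [-0.2  0.7  0.7] gap 0.0852 tilt [ 0.061  0.066 -0.996]
```

```bash

python3 -m handwheel '{"xyz":[[-3,7,2],[-2,5,2],[0,2,0]],"spin":[0,0,0]}' | sed -n '2p'
python3 d.py blue .047
python3 -m handwheel '{"xyz":[[0,0,0],[0,0,0],[0,0,0],[0,0,0],[0,0,0]],"spin":[0,0,0,0,0]}' 0 | sed -n '2p;4,5p'
python3 d.py blue .047
```

```text
tool_pos: [0.4192, -0.1869, 0.0461]
j6 -0.19 t 23.72 spin 0.004 now-axes [-3.5 -1.1 -0.6] after-spin axes [-3.5 -1.1 -0.6] F [-0.4  0.3  0. ] gap 0.0857 tilt [ 0.059  0.067 -0.996]
tool_pos: [0.4208, -0.1878, 0.0484]
contact_force: [-0.4, 0.3, -0.7]
finger_gap: 0.0368
j6 -0.19 t 24.13 spin 0.004 now-axes [-3.3  1.1  1.3] after-spin axes [-3.3  1.1  1.3] F [-0.4  0.3 -0.7] gap 0.0368 tilt [ 0.062  0.065 -0.996]
```

```bash

python3 -m handwheel '{"xyz":[[0,0,0],[0,-12,0],[1,-25,0],[1,-30,0],[1,-30,0]],"spin":[0,0,0,0,-0.05]}' | sed -n '2p;4,5p' 
python3 d.py p4 .152
python3 -m handwheel '{"xyz":[[20,-3,-4],[30,-2,-8],[31,0,-10],[32,1,-13],[32,2,-15]],"spin":[-0.07,-0.08,-0.08,-0.08,-0.06]}' | sed -n '2p'
python3 d.py p4 .152
```

```text
tool_pos: [0.4119, -0.1895, 0.1437]
contact_force: [1.4, -0.8, -1.1]
finger_gap: 0.0371
j6 -0.26 t 24.55 spin -0.368 now-axes [ 445.6   31.2 -100. ] after-spin axes [ 379.8   31.2 -253.6] F [ 1.4 -0.8 -1.1] gap 0.0371 tilt [ 0.053  0.07  -0.996]
tool_pos: [0.4742, -0.0502, 0.1675]
j6 -0.29 t 24.97 spin 0.009 now-axes [ 247.8   41.9 -173.8] after-spin axes [ 249.4   41.9 -171.6] F [ 1.3 -0.3 -1.5] gap 0.0371 tilt [ 0.066  0.064 -0.996]
```

```bash

python3 -m handwheel '{"xyz":[[28,2,-20],[30,2,-21],[30,3,-21],[30,3,-21],[30,4,-21]],"spin":[0.01,0,0,0,0]}' | sed -n '2p'
python3 d.py p4 .152
```

```text
tool_pos: [0.559, 0.1197, 0.1715]
j6 0.05 t 25.38 spin 0.002 now-axes [ 92.4  29.7 -65.2] after-spin axes [ 92.5  29.7 -65. ] F [ 1.3 -0.9 -0.6] gap 0.0365 tilt [ 0.069  0.064 -0.996]
```

```bash

python3 -m handwheel '{"xyz":[[29,5,-20],[24,5,-17],[18,5,-13],[10,4,-7],[3,4,-2]],"spin":[0,0,0,0,0]}' | sed -n '2p'
python3 d.py p4 .055
```

```text
tool_pos: [0.611, 0.224, 0.157]
j6 0.19 t 25.8 spin 0.008 now-axes [ -8.3 101.4   6.5] after-spin axes [ -8.3 101.4   6.5] F [ 0.3  0.  -1.5] gap 0.0369 tilt [ 0.07   0.067 -0.995]
```

```bash

python3 -m handwheel '{"xyz":[[-2,15,1],[-2,22,2],[-2,25,2],[-2,22,1],[0,12,0]],"spin":[0.01,0,0,0,0]}' | sed -n '2p'
python3 d.py p4 .042
```

```text
tool_pos: [0.6129, 0.219, 0.059]
j6 0.2 t 26.22 spin -0.003 now-axes [ 1.8 17.   1.2] after-spin axes [ 1.8 17.   1.2] F [-0.4 -0.2 -1.2] gap 0.0368 tilt [ 0.073  0.067 -0.995]
```

```bash

python3 -m handwheel '{"xyz":[[1,6,1],[1,6,0],[1,3,0]],"spin":[0,0,0]}' | sed -n '2p;4p'
python3 d.py p4 .039
```

```text
tool_pos: [0.6099, 0.2189, 0.0407]
contact_force: [0.3, 0.3, -1.1]
j6 0.2 t 26.47 spin -0.007 now-axes [ 2.3  2.1 -3.1] after-spin axes [ 2.2  2.1 -3.1] F [ 0.3  0.3 -1.1] gap 0.037 tilt [ 0.068  0.064 -0.996]
```

```bash

python3 -m handwheel '{"xyz":[[2,1,0],[1,1,0],[1,1,0]],"spin":[0,0,0]}' | sed -n '2p;4p'
python3 d.py p4 .039
```

```text
tool_pos: [0.6111, 0.2223, 0.0406]
contact_force: [-0.6, -1.3, 1.0]
j6 0.21 t 26.72 spin -0.008 now-axes [-0.9  1.7 -1.4] after-spin axes [-0.9  1.7 -1.4] F [-0.6 -1.3  1. ] gap 0.0369 tilt [ 0.072  0.064 -0.995]
```

```bash

python3 -m handwheel '{"xyz":[[0,2,0],[0,1,0]],"spin":[0,0]}' | sed -n '2p;4p'
python3 d.py p4 .039
```

```text
tool_pos: [0.6126, 0.2231, 0.0405]
contact_force: [-2.2, -1.8, 3.2]
j6 0.21 t 26.88 spin -0.008 now-axes [-1.5  1.4  0.1] after-spin axes [-1.5  1.4  0.1] F [-2.2 -1.8  3.2] gap 0.0368 tilt [ 0.076  0.065 -0.995]
```

Contact on the floor; releasing and retreating.

```bash

python3 -m handwheel '{"xyz":[[0,0,0],[0,0,0],[0,0,0],[0,0,0],[0,0,0]],"spin":[0,0,0,0,0]}' 100 | sed -n '2p;4,5p'
python3 -m handwheel '{"xyz":[[0,-15,0],[0,-26,0],[0,-28,0],[0,-28,0],[-20,-14,0]],"spin":[0,0,0,0,0]}' | sed -n '2p;4,5p'
python3 -m handwheel '{"xyz":[[-36,-10,20],[-36,-5,20],[-36,0,20],[-36,0,20],[-36,0,20]],"spin":[0,0,0,0,0]}' | sed -n '2p;4,5p'
python3 -m handwheel '{"xyz":[[-36,0,0],[-36,0,0],[-30,0,0],[-10,0,0],[0,0,0]],"spin":[0,0,0,0,0]}' | sed -n '2p;4,5p'
python3 - <<'E'
from h import *
b=manip.read_camera("top")[:,:,::-1];cv2.imwrite("pics/t7.png",b)
c=manip.read_camera("side")[:,:,::-1];cv2.imwrite("pics/s7.png",c)
cv2.imwrite("pics/c7.png",np.hstack([cv2.resize(b[150:290,200:300],(400,560),interpolation=cv2.INTER_CUBIC),cv2.copyMakeBorder(cv2.resize(c[110:210,215:315],(400,400),interpolation=cv2.INTER_CUBIC),0,160,0,0,cv2.BORDER_CONSTANT)]))
E
```

```text
tool_pos: [0.6136, 0.2245, 0.0422]
contact_force: [-0.2, 0.1, 0.6]
finger_gap: 0.085
tool_pos: [0.6041, 0.1985, 0.1499]
contact_force: [0.4, 0.0, 0.9]
finger_gap: 0.0852
tool_pos: [0.5317, 0.006, 0.1518]
contact_force: [0.5, -1.2, 0.7]
finger_gap: 0.0853
tool_pos: [0.5427, -0.1157, 0.1454]
contact_force: [-0.6, 0.1, -0.1]
finger_gap: 0.0852
```

View pics/c7.png

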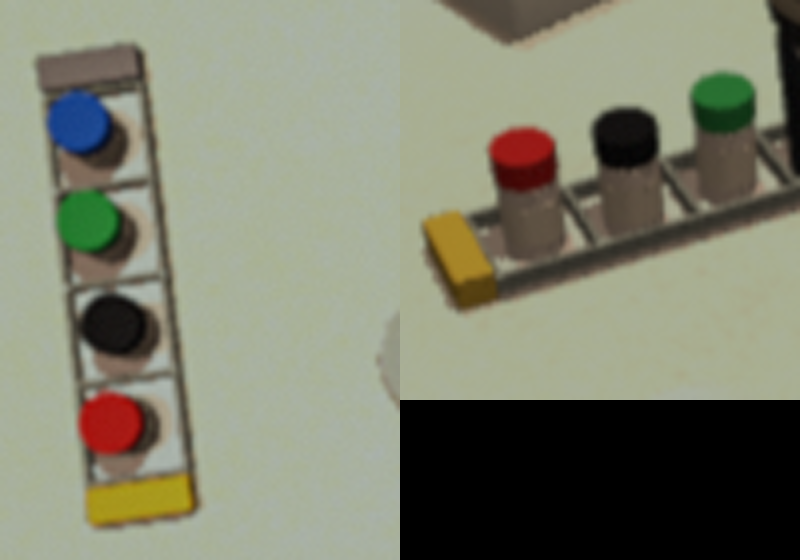

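View pics/s7.png

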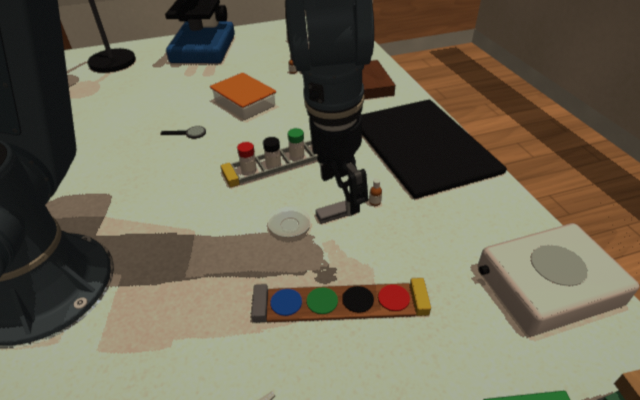

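All four stand upright in the rack, in the order red, black, green, blue from the yellow end. The bare pads show the same order on the board. Measuring each one's offset from its pocket.

```bash
python3 - <<'E'
from h import *
u=np.array([np.cos(.136),np.sin(.136)]);v=np.array([-u[1],u[0]])
K=[(.4289,.1966),(.4902,.205),(.5513,.2134),(.6128,.2217)]
for n,a,p in zip(("red","black","green","blue"),((110,423),(113,324),(89,221),(79,122)),K):
    q=onz("top",np.array(a)/4+[200,150]-.4,.076)[:2]-p;print(n,"mm along",(q@u*1e3).round(1),"across",(q@v*1e3).round(1))
s=manip.get_state();print(s["t"],s["contact_force"].round(1))
E
```

```text
red mm along 2.1 across 1.2
black mm along -2.0 across -7.3
green mm along -0.1 across -0.3
blue mm along -1.2 across -1.1
28.65 [-0.1  0.5 -0. ]
```

Every jar is within tolerance; black is the farthest off, 5–7 mm across the row against 13 allowed. Moving it again would risk more than it gains, so I'm handing in.

```bash
python3 -c "
from rig import manip;print(manip.finish_job())"
```

```text
the job is handed in; nothing more can be done
None
```

All four jars are in the rack, one to a pocket: red, black, green, blue counting from the yellow end, the same order as their pads on the board. I handed the job in at about 28.7 s. No verdict is reported.

**Last checks:** the pictures show all four upright. The gripper is open and well clear, with contact force about 0. Offsets from the pocket centres in the top view, against 13 mm allowed:

| Jar | Along the row (mm) | Across the row (mm) |
|---|---|---|
| red | +2.1 | +1.2 |
| black | −2.0 | −7.3 |
| green | −0.1 | −0.3 |
| blue | −1.2 | −1.1 |

**What did not go cleanly:**
- **Black is off centre:** it is 5 mm off across the row by the side view and 7.3 mm by the top view. An early rough side-view reading gave about 9 mm. I left it where it was instead of moving it again. Blue was measured from the top only, because the arm hid it from the side camera.
- **Last joint reached its limit:** on the first trip it read 3.141 rad against the 3.14 limit. I turned the tool half round and used that grasp from then on.
- **The tool stayed tilted:** after that it leaned 0.05 to 0.1 rad, so the jars were put down slightly slanted. They settled upright once released.

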